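# Wedge a chair rail tight in its sanding jig

## Task

Slide the loose chair rail along the jig until its far end rests against the end stop. Then take the wooden wedge and push it, thin end first, over the top of the rail and under the edge of the jig's cross-bar until it jams firmly, without forcing it so hard that it bruises the wood; leave it jammed there with the rail still against the stop, and leave the other things on the bench alone.

Things in the scene. Friction and masses are not known exactly. Their poses are not given: they have to be found in the camera images.
- jig: Plywood clamping jig fixed to the bench. Origin: centre of its underside; +x is the way rail and wedge are pushed, z up. Base 340 x 96 x 12 mm (x, y, z); low guides (tops at z = 30 mm) and two posts (x = -7 to 27 mm, 106 mm tall) lead the rail, inner faces at y = +-25 mm. A wooden cross-bar, 20 mm deep (x = 0 to 20 mm), 14 mm thick, with a dark steel plate on top, spans the posts over the rail.
- bar_line (a point): On the rail's top face (50 mm above the bench) straight below the near lower edge of the cross-bar, midway between the posts. Axes as the jig. The bar's underside is 9 to 15 mm above this point: it differs each time and is not measured, so find it by feel. The bar is springy: it rises about 1 mm per 15 N.
- stop_face (a point): Middle of the near face of the end stop (block across the jig's far end, 57 mm tall, face at x = +130 mm in the jig), 31 mm above the bench, where the rail's far tenon comes to rest. Axes as the jig.
- rail: Loose pale wooden chair rail, 260 x 44 x 38 mm (x, y, z) plus a tenon 20 mm long, 16 wide, 28 high on each end; about 0.35 kg. Origin: centre of its underside. It lies on the jig's base (12 mm above the bench), x axis along the jig's x, 3 mm play on each side. It starts 15 to 35 mm short of the stop; against the stop its origin is at x = -20 mm in the jig.
- rail_end (a point): Middle of the near tenon's end face (the end away from the stop), 19 mm above the rail's underside: the place to push the rail along the jig's x.
- wedge: Loose wooden wedge, 170 x 32 mm (x, y), lying on its flat underside; about 90 g. Origin: centre of its underside. x points to the thin end: from there (x = +85 mm, 4 mm thick) the top slopes up to 24 mm thick at x = -45 mm; from x = -45 to -85 mm is an upright grip block 40 x 32 x 48 mm (x, y, z).
- wedge_tip (a point): Middle of the wedge's thin edge, on the underside (x = +85 mm of the wedge). Axes as the wedge. The wedge is tight when, left alone, it presses the bar with 7 to 22 N; over 26 N at any moment bruises the wood. Sliding it in takes a push of 1.1 to 1.6 times the force on the bar, depending on friction; it holds itself when let go.
- wedge_grip (a point): Middle of the wedge's grip block, 30 mm above the underside (x = -65 mm of the wedge); grip across its 32 mm width (the wedge's y). Axes as the wedge.
- sanding_block: Cork sanding block 90 x 55 x 30 mm, not part of the job. Origin: centre of its underside.
- jar: Closed amber glass jar, 64 mm wide, 90 mm tall, not part of the job. Origin: centre of its underside.
- mallet: Wooden mallet lying down, head 55 x 100 x 50 mm, round handle 24 mm thick towards its -x, 250 mm long over all, not part of the job. Origin: under its middle, at bench height.
Mind the look-alikes: they are no part of the job. Several things have the shape of the wedge; the one meant has the colours described above.

How it is judged:
On the way, in this order (a step that is already met when the one before it is completed fails the run):
1. the rail is against the end stop (within 3 mm) while the wedge does not press on the jig yet (x of rail in the frame of jig above -0.023 m and contact force between wedge and jig below 0.5 N), for 0.1 s.
2. the wedge is under the bar and presses it with more than 7 N (contact force between wedge and jig above 7 N and x of wedge_tip in the frame of jig above 0.02 m), for 0.2 s.
At the end, for the whole second after the job is handed in: The rail is against the end stop (within 3 mm), the wedge lies on the rail with its thin end at least 20 mm past the bar's near edge, midway within 18 mm and in line within 0.2 rad, jammed so that by itself it presses the bar with 7 to 22 N and the rail with more than 6 N, all at rest (all of step 2 and contact force between wedge and jig below 22 N and contact force between wedge and rail above 6 N and x of rail in the frame of jig above -0.023 m and y of wedge_tip in the frame of jig between -0.018 and 0.018 m and z of wedge_tip in the frame of jig between 0.045 and 0.056 m and angle between the x axis of wedge and the x axis of jig, either way round below 0.2 rad and linear speed of each of wedge, rail below 0.01 m/s); the robot touches nothing.
It fails at once if the wedge is forced against the bar or another part of the jig with more than 26 N (contact force between wedge and jig above 26 N).
It fails at once if the sanding block, jar or mallet is moved more than 30 mm (distance of any of sanding_block, jar, mallet from where it was at the start of the episode above 0.03 m).
It also fails if it takes over 64 s, if anything falls off the work surface, if the arm or the gripper's body presses on something with over 40 N, if the wrist force passes 120 N, or if a joint passes its speed limit or range.

## Robot

A 6-joint arm with a two-finger parallel gripper is mounted at the origin on the work surface. World frame = base frame: x ahead of the robot, y to its left, z up, the work surface at z = 0. Lengths are in m, angles in rad, forces in N, time in s.
With the tool pointing down it reaches from about 0.35 to 0.975 m from the base axis. Payload 4.9 kg.
Tool frame: the origin (TCP) lies between the finger pads; the fingertips stand 22 mm ahead of it and the grasp point (between the pads) lies 3 mm ahead of it (arm.tcp_to_tips is the distance from the TCP to the fingertips, in m); z points along the fingers, y is the direction in which the jaws open and shut (so a half turn about z gives the same grasp; the last joint's range is limited). The gripper opens to 85 mm and grips with 20 to 120 N. Pads are 22 mm wide; open, the fingers measure 114 mm over their backs; the gripper's body (76 mm by 85 mm) begins 54 mm behind the grasp point. The pads swing forward as they close: fully open they stand 13 mm farther back than shut.
Start: joints at [-1.366, 0.053, 1.613, -0, 1.476, -0.119], TCP at [0.199, -0.593, 0.253] pointing down, gripper open.
Joint ranges: [-3.01, 3.01], [-1.01, 2.22], [0.06, 2.58], [-1.02, 4.17], [0.09, 2.62], [-3.14, 3.14]. Speed limits (rad/s): [2.57, 2.57, 3.14, 3.14, 3.14, 3.14].

## Interface

Orientations are given as a rotation vector (axis times angle).
In Python, from rig import arm, get_image gives the robot as it stands.
- The arm moves only by the tool apply_moves, never from a script. Its arguments are lists of equal length, an entry for each row: "dr": the turn, a rotation vector about the tool's x, y, z in degrees, a list of three; "dp": the shift along the tool's x, y, z in mm, a list of three; "jaw": the finger opening in mm, from 0 to 85.4. A call has 1 to 10 rows; each row shifts and turns the commanded pose from where the row before left it, along the tool's axes as they then stand; what a row does not reach is not made up. A row lasts 1/8 s, in which the tool goes at most 62.5 mm and 10.7 degrees, less where a joint would pass 70% of its speed; a pose out of reach is approached as far as the arm can. A call with a gripper value outside its range is refused whole. The fingers move at their own pace and stop on an object; "squeeze" is the grip in N (left out, the last holds). Time passes only in rows, so rows that do not move let the fingers close. It gives the time, the measured TCP pose, the force and the opening at its end, in the units of the state.
- arm.sense(): the state, without advancing time (a new reading comes with each control period).
- get_image(name): name is "scene" or "top"; returns a dict with "pixels" (480x640x3 uint8, red, green, blue), "intrinsics" (3x3 intrinsics, pixels), "world_to_cam" (4x4, takes a point from world to camera coordinates). Camera axes: x right, y up, looking along -z (the intrinsics and any distortion apply to the point x, -y, -z); pixel columns grow to the right and rows downward; lengths in m; the calibration is good to about 2 mm. A picture is of the moment at which its call begins. There is no depth.
- arm.job_done(): hands the job in, once; it reports no verdict.
The state is a dict: "clock": time; "q": joint angles; "dq": joint speeds; "effort": joint torques, N m; "eef_pos": TCP position; "ee_rot": TCP orientation; "ft_force": force on the tool from outside, world axes, zero at the start; "ft_torque": the same for the moment, N m; "width": finger opening in m.
Only numpy, scipy, OpenCV 4.12 (cv2) and the standard library are available. Lean on these libraries where they do the work, as an engineer would, in place of code of your own. Each camera call takes 0.05 s, during which the arm holds its last target.

## Working session

There is one attempt and no reset: what is moved stays moved. The work goes in short steps, Python scripts to look and compute and a tool call to move; the robot and the scene stay as the last step left them, time stands still between calls to the robot, and variables do not carry over. Pictures are saved under pics/ and viewed, and the job is handed in when it is done.

Besides the shell and the picture viewer there is one more tool, called after ">>>" as name(argument=value, ...) on one line, values as JSON. apply_moves: Moves the arm, as the interface text tells. Its arguments: {"type":"object","properties":{"dr":{"type":"array"},"dp":{"type":"array"},"jaw":{"type":"array"},"squeeze":{"type":"number"}},"required":["dr","dp","jaw"]}

```bash
ls; mkdir -p pics; cat > h.py <<'E'
import numpy as np, cv2, json
from rig import arm, get_image
def snap(n,f):
    d=get_image(n); cv2.imwrite(f'pics/{f}.png',d['pixels'][:,:,::-1]); np.savez(f'pics/{f}.npz',p=d['pixels'],K=d['intrinsics'],T=d['world_to_cam']); return d
def ld(f):
    return np.load(f'pics/{f}.npz')
def ray(d,u,v):
    K=d['K'];T=d['T']; a=np.linalg.inv(K)@[u,v,1]; c=np.array([a[0],-a[1],-a[2]]); R=T[:3,:3]
    return -R.T@T[:3,3], R.T@c
def onz(d,u,v,z):
    o,r=ray(d,u,v); return o+r*(z-o[2])/r[2]
def proj(d,P):
    p=d['T'][:3,:3]@np.array(P)+d['T'][:3,3]; q=d['K']@[p[0],-p[1],-p[2]]; return q[:2]/q[2]
E
python3 - <<'E'
from h import *
for n in('scene','top'):
    d=snap(n,n+'0'); print({k:v for k,v in d.items() if k!='pixels'})
print(arm.sense())
E
```

```text
pics
{'intrinsics': array([[529.72977358,   0.        , 325.41130144],
       [  0.        , 529.72977358, 243.62662186],
       [  0.        ,   0.        ,   1.        ]]), 'world_to_cam': array([[ 0.57602537,  0.81728985, -0.01523387, -0.36845114],
       [-0.54344926,  0.39681093,  0.73973237,  0.23742427],
       [ 0.61062073, -0.41782578,  0.67272873, -1.9705679 ],
       [ 0.        ,  0.        ,  0.        ,  1.        ]])}
{'intrinsics': array([[502.86736062,   0.        , 317.10517984],
       [  0.        , 502.86736062, 243.81530844],
       [  0.        ,   0.        ,   1.        ]]), 'world_to_cam': array([[-0.00665001, -0.99996428, -0.0052162 ,  0.05090014],
       [ 0.98792009, -0.00737735,  0.15478846, -0.57410038],
       [-0.15482142, -0.00412385,  0.98793387, -1.25714802],
       [ 0.        ,  0.        ,  0.        ,  1.        ]])}
{'clock': 0.1, 'q': array([-1.36600438e+00,  5.32641560e-02,  1.61417812e+00, -2.29731487e-06,
        1.47600072e+00, -1.19008335e-01]), 'dq': array([ 0.00043285, -0.00208861, -0.00152447, -0.00079025, -0.00203849,
        0.00166494]), 'effort': array([ 1.39055282e-03, -3.94901454e+01, -3.71363604e+01, -7.67327492e-05,
        3.87750420e-03,  2.88086278e-05]), 'eef_pos': array([ 0.19874315, -0.59199755,  0.25218967]), 'ee_rot': array([-3.09868491e+00, -5.06107594e-01,  1.28140447e-04]), 'ft_force': array([-0.25768806,  0.06835195,  0.5295094 ]), 'ft_torque': array([ 0.00563733, -0.01813311, -0.06623607]), 'width': 0.08547508385981104}
```

View pics/scene0.png

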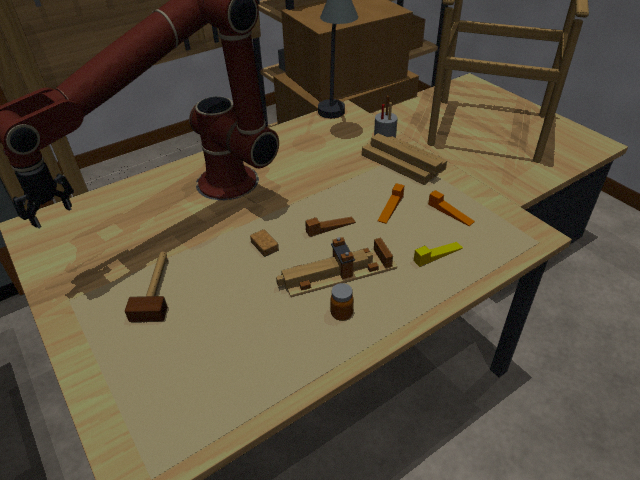

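View pics/top0.png

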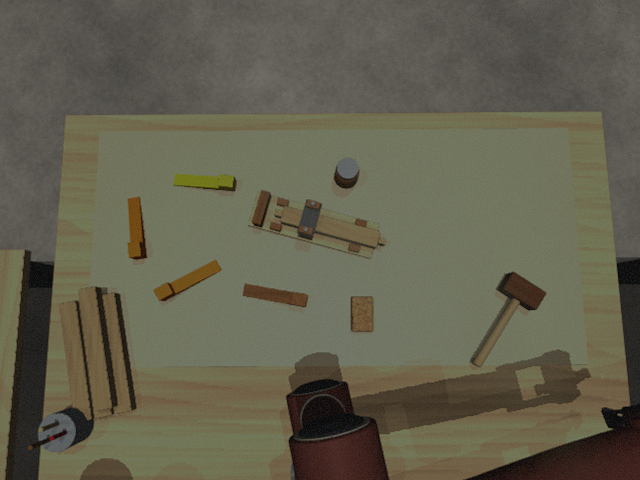

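```bash
python3 - <<'E'
from h import *
p=ld('top0')['p'][:,:,::-1]
cv2.imwrite('pics/c1.png',cv2.convertScaleAbs(cv2.resize(p[165:345,230:400],None,fx=4.4,fy=3.3*1,interpolation=cv2.INTER_CUBIC) if 0 else cv2.resize(p[170:320,230:400],None,fx=4,fy=4,interpolation=cv2.INTER_CUBIC),alpha=1.6))
p=ld('scene0')['p'][:,:,::-1]
cv2.imwrite('pics/c2.png',cv2.convertScaleAbs(cv2.resize(p[180:310,270:480],None,fx=3.8,fy=3.8,interpolation=cv2.INTER_CUBIC),alpha=1.6))
E
```

```text
(no output)
```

View pics/c1.png

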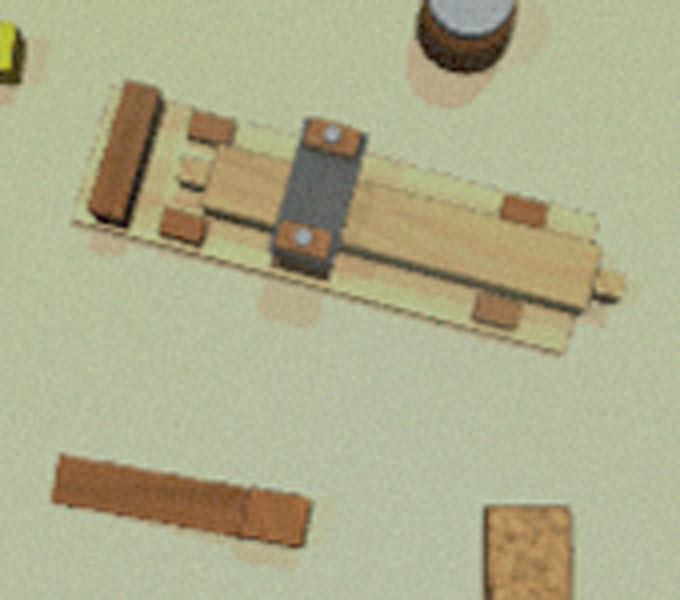

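View pics/c2.png

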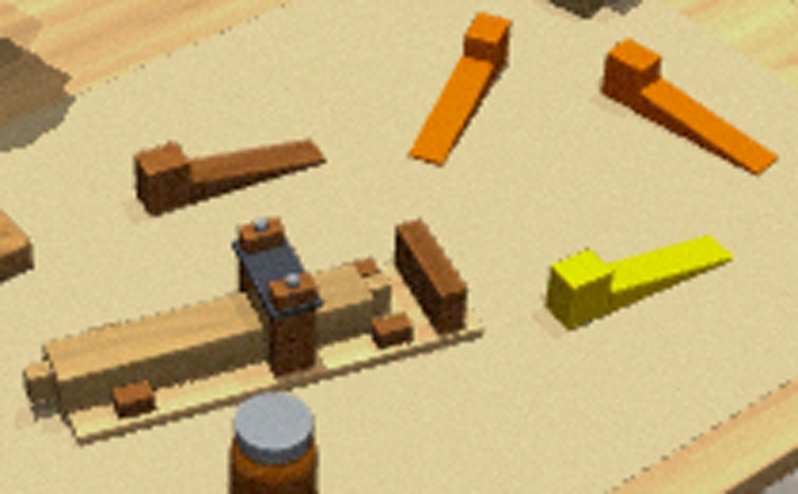

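```bash
python3 - <<'E'
from h import *
d=ld('top0')
q=lambda x,y,z:onz(d,230+(x+.5)/4-.5,170+(y+.5)/4-.5,z)*1000
o,_=ray(d,1,1);print('cam',o)
for n,x,y,z in [('base UL',110,85,12),('base LL',73,222,12),('base UR',597,214,12),('base LR',566,351,12),
 ('stop topUL',124,82,57),('stopUR',162,92,57),('stopLR',126,221,57),
 ('plateUL',307,118,106),('plateUR',366,134,106),('plateLL',272,258,106),
 ('railNearUR',600,236,50),('railNearLR',583,312,50),('railFarU',222,148,50),('railFarL',206,210,50),('tenon near U',624,275,45),('tenon near L',617,301,45),
 ('tenon far',183,165,45),
 ('w tipU',61,455,4),('w tipL',52,498,4),('w gripUR',311,497,48),('gripLR',302,547,48),('gripUL',250,487,48),('gripLL',240,535,48)]:
  print(n,q(x,y,z).round(1))
E
```

```text
cam [0.37287035 0.0414787  1.33110872]
base UL [-2479.7 -1305.8 12000. ]
base LL [-1719.2 -1496.9 12000. ]
base UR [-1741.5  1334.2 12000. ]
base LR [ -997.1  1149.5 12000. ]
stop topUL [-14596.1  -6590.   57000. ]
stopUR [-14294.1  -5503.9  57000. ]
stopLR [-10560.5  -6490.3  57000. ]
plateUL [-25713.1  -2624.  106000. ]
plateUR [-24812.     520.8 106000. ]
plateLL [-18133.9  -4499.1 106000. ]
railNearUR [-8720.6  5998.1 50000. ]
railNearLR [-6834.5  5533.9 50000. ]
railFarU [-11010.   -3307.5  50000. ]
railFarL [-9446.9 -3697.3 50000. ]
tenon near U [-6910.1  5891.1 45000. ]
tenon near L [-6332.6  5721.5 45000. ]
tenon far [-9460.7 -3828.8 45000. ]
w tipU [ 164.4 -354.7 4000. ]
w tipL [ 221.2 -365.7 4000. ]
w gripUR [-2260.2 -1084.6 48000. ]
gripLR [-1113.6 -1296.1 48000. ]
gripUL [-2500.8 -2495.9 48000. ]
gripLL [-1398.1 -2725.4 48000. ]
```

```bash
cat > fit.py <<'E'
from h import *
d=ld('top0')
q=lambda x,y,z:onz(d,230+(x+.5)/4-.5,170+(y+.5)/4-.5,z/1000)*1000
def fit(items):
    A=np.array([i[1] for i in items],float)[:,:2];B=np.array([q(*i[0])[:2] for i in items])
    a=A-A.mean(0);b=B-B.mean(0)
    th=np.arctan2((a[:,0]*b[:,1]-a[:,1]*b[:,0]).sum(),(a*b).sum())
    R=np.array([[np.cos(th),-np.sin(th)],[np.sin(th),np.cos(th)]])
    t=B.mean(0)-R@A.mean(0)
    print('th',np.degrees(th).round(2),'t',t.round(1));print((B-(A@R.T+t)).round(1).tolist())
    return th,t
# jig +x to image left, y: jig x=+Y world => jig y = -X world = image down
J=fit([((110,85,12),(170,48)),((73,222,12),(170,-48)),((597,214,12),(-170,48)),((566,351,12),(-170,-48)),((162,92,57),(130,48)),((126,221,57),(130,-48))] and
 [((110,85,12),(170,-48)),((73,222,12),(170,48)),((597,214,12),(-170,-48)),((566,351,12),(-170,48))])
E
sed -i 's/(170,-48)),((73/(170,S*48)),((73/' fit.py
python3 - <<'E'
s=open('fit.py').read()
i=s.index('# jig')
s=s[:i]+'''
print('jig');J=fit([((110,85,12),(170,-48)),((73,222,12),(170,48)),((597,214,12),(-170,-48)),((566,351,12),(-170,48))])
print('rail');R=fit([((600,236,50),(-130,-22)),((583,312,50),(-130,22)),((222,148,50),(130,-22)),((206,210,50),(130,22))])
print('wedge');W=fit([((61,455,4),(85,-16)),((52,498,4),(85,16)),((311,497,48),(-85,-16)),((302,547,48),(-85,16)),((250,487,48),(-45,-16)),((240,535,48),(-45,16))])
for n,x,y,z in [('stop topUL',124,82,57),('stopUR',162,92,57),('stopLR',126,221,57),('plateUL',307,118,108),('plateUR',366,134,108),('tenU',624,275,45),('tenL',617,301,45)]:
  print(n,q(x,y,z).round(1))
c,s_=np.cos(J[0]),np.sin(J[0]);Rm=np.array([[c,-s_],[s_,c]])
print('railinjig',Rm.T@(R[1]-J[1]))
'''
open('fit.py','w').write(s)
E
python3 fit.py
```

```text
jig
th 74.66 t [633.4  56.5]
[[0.9, 0.3], [-0.5, -1.4], [-0.4, 1.8], [0.1, -0.7]]
rail
th 75.22 t [619.7  12.8]
[[4.5, 3.2], [-2.6, 4.2], [-1.6, -3.2], [-0.2, -4.2]]
wedge
th 78.73 t [445.8 158.4]
[[-1.6, -0.1], [1.6, -0.9], [0.4, 0.6], [0.2, 0.1], [-0.8, 0.1], [0.2, 0.2]]
stop topUL [715.5 193.3  57. ]
stopUR [708.6 168.4  57. ]
stopLR [623.1 191.   57. ]
plateUL [677.7  72.6 108. ]
plateUR [667.2  35.9 108. ]
tenU [ 587.4 -130.8   45. ]
tenL [ 570.4 -125.8   45. ]
railinjig [-45.7638379    1.69513115]
```

```bash
cat >> fit.py <<'E'
def W3(F,p):
    th,t=F;c,s=np.cos(th),np.sin(th)
    return np.array([t[0]+c*p[0]-s*p[1],t[1]+s*p[0]+c*p[1],p[2]])/1000
if __name__=='__main__':
  e=ld('scene0');im=cv2.resize(np.ascontiguousarray(e['p'][180:310,270:480,::-1]),None,fx=3.8,fy=3.8,interpolation=cv2.INTER_CUBIC)
  im=cv2.convertScaleAbs(im,alpha=1.6)
  for F,pts,c in [(J,[(170,48,12),(170,-48,12),(-170,48,12),(-170,-48,12),(130,-48,57),(130,48,57),(-7,-35,106),(27,-35,106)],(255,0,0)),(W,[(85,16,4),(85,-16,4),(-85,16,48),(-85,-16,48),(-45,16,48),(-45,-16,48),(-85,-16,0)],(255,0,255)),(R,[(-130,22,50),(-130,-22,50),(130,-22,50)],(0,255,0))]:
    for p in pts:
      u=(proj(e,W3(F,p))-[270,180]+.5)*3.8-.5
      cv2.circle(im,tuple(int(round(a)) for a in u),3,c,-1)
  cv2.imwrite('pics/c3.png',im)
E
python3 fit.py>/dev/null
```

```text
(no output)
```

View pics/c3.png

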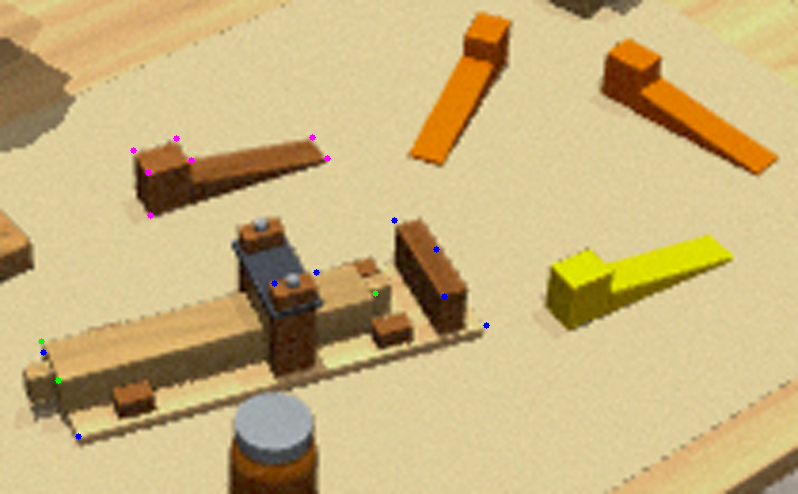

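```bash
cat > plan.py <<'E'
import sys
from fit import *
def axes(s=None):
    from scipy.spatial.transform import Rotation as Ro
    s=s or arm.sense(); return s['eef_pos']*1000,Ro.from_rotvec(s['ee_rot']).as_matrix()
def rep(F=None):
    F=F or J
    s=arm.sense();p,M=axes(s);th,t=F;c,s_=np.cos(th),np.sin(th)
    l=np.array([[c,s_],[-s_,c]])@(p[:2]-t)
    print('t',s['clock'],'tcp',p.round(1),'inF',l.round(1),'xang',np.degrees(np.arctan2(M[1,0],M[0,0])).round(2),'zaxis',M[:,2].round(4),'w',round(s['width']*1000,1))
    f=np.array([[c,s_],[-s_,c]])@s['ft_force'][:2]; print('F in frame',f.round(2),s['ft_force'][2].round(2))
def to(F,x,y,z):
    p,M=axes(); g=W3(F,(x,y,z))*1000; print('goal',g.round(1),'dp tool',(M.T@(g-p)).round(1))
E
python3 - <<'E'
from plan import *
print(arm.tcp_to_tips)
rep()
E
```

```text
jig
th 74.66 t [633.4  56.5]
[[0.9, 0.3], [-0.5, -1.4], [-0.4, 1.8], [0.1, -0.7]]
rail
th 75.22 t [619.7  12.8]
[[4.5, 3.2], [-2.6, 4.2], [-1.6, -3.2], [-0.2, -4.2]]
wedge
th 78.73 t [445.8 158.4]
[[-1.6, -0.1], [1.6, -0.9], [0.4, 0.6], [0.2, 0.1], [-0.8, 0.1], [0.2, 0.2]]
stop topUL [715.5 193.3  57. ]
stopUR [708.6 168.4  57. ]
stopLR [623.1 191.   57. ]
plateUL [677.7  72.6 108. ]
plateUR [667.2  35.9 108. ]
tenU [ 587.4 -130.8   45. ]
tenL [ 570.4 -125.8   45. ]
railinjig [-45.7638379    1.69513115]
0.022
t 0.1 tcp [ 198.7 -592.   252.2] inF [-740.3  247.7] xang 18.55 zaxis [-4.0e-04  1.8e-03 -1.0e+00] w 85.5
F in frame [-0.    0.27] 0.53
```

>>> apply_moves(dr=[[0,0,-9.35],[0,0,-9.35],[0,0,-9.35],[0,0,-9.35],[0,0,-9.35],[0,0,-9.35],[0,0,0]], dp=[[0,0,0],[0,0,0],[0,0,0],[0,0,0],[0,0,0],[0,0,0],[0,0,0]], jaw=[0,0,0,0,0,0,0], squeeze=40)

```text
clock: 0.98
eef_pos: [0.1988, -0.5922, 0.2527]
ee_rot: [-2.499, -1.902, -0.001]
ft_force: [0.2, -0.2, -0.3]
width: -0.0002
```

```bash
python3 - <<'E'
from plan import *
rep(); to(J,-227,0,120)
E
```

```text
jig
th 74.66 t [633.4  56.5]
[[0.9, 0.3], [-0.5, -1.4], [-0.4, 1.8], [0.1, -0.7]]
rail
th 75.22 t [619.7  12.8]
[[4.5, 3.2], [-2.6, 4.2], [-1.6, -3.2], [-0.2, -4.2]]
wedge
th 78.73 t [445.8 158.4]
[[-1.6, -0.1], [1.6, -0.9], [0.4, 0.6], [0.2, 0.1], [-0.8, 0.1], [0.2, 0.2]]
stop topUL [715.5 193.3  57. ]
stopUR [708.6 168.4  57. ]
stopLR [623.1 191.   57. ]
plateUL [677.7  72.6 108. ]
plateUR [667.2  35.9 108. ]
tenU [ 587.4 -130.8   45. ]
tenL [ 570.4 -125.8   45. ]
railinjig [-45.7638379    1.69513115]
t 0.975 tcp [ 198.8 -592.2  252.7] inF [-740.5  247.6] xang 74.54 zaxis [-2.e-04  1.e-03 -1.e+00] w -0.2
F in frame [-0.2  -0.22] -0.26
goal [ 573.4 -162.5  120. ] dp tool [513.9 246.6 133. ]
```

>>> apply_moves(dr=[[0,0,0],[0,0,0],[0,0,0],[0,0,0],[0,0,0],[0,0,0],[0,0,0],[0,0,0],[0,0,0],[0,0,0]], dp=[[51.4,24.7,0],[51.4,24.7,0],[51.4,24.7,0],[51.4,24.7,0],[51.4,24.7,0],[51.4,24.7,0],[51.4,24.7,0],[51.4,24.7,0],[51.4,24.7,20],[51.4,24.7,20]], jaw=[0,0,0,0,0,0,0,0,0,0])

```text
clock: 2.22
eef_pos: [0.5743, -0.1607, 0.2132]
ee_rot: [2.5, 1.901, 0.001]
ft_force: [-0.9, -0.8, -0.2]
width: 0.0001
```

```bash
sed -i "s/^    print('th'/    if __name__=='__main__':print('th'/; s/;print((B-/;0 and print((B-/; s/^print('\(jig\|rail\|wedge\)');//; s/^  print(n,q.*/  pass/; s/^print('railin.*//" fit.py; python3 - <<'E'
from plan import *
rep(); to(J,-227,0,44)
E
```

```text
t 2.225 tcp [ 574.3 -160.7  213.2] inF [-225.    -0.4] xang 74.48 zaxis [ 1.e-03 -6.e-04 -1.e+00] w 0.1
F in frame [-1.02  0.65] -0.24
goal [ 573.4 -162.5   44. ] dp tool [ -1.9  -0.6 169.2]
```

>>> apply_moves(dr=[[0,0,0],[0,0,0],[0,0,0],[0,0,0],[0,0,0]], dp=[[-2,-1,50],[0,0,50],[0,0,45],[0,0,24],[0,0,0]], jaw=[0,0,0,0,0])

```text
clock: 2.85
eef_pos: [0.5695, -0.163, 0.0414]
ee_rot: [-2.496, -1.899, 0.005]
ft_force: [-0.5, 0.4, -0.4]
width: -0.0002
```

```bash
python3 - <<'E'
from plan import *
rep(); 
for n in('scene','top'): snap(n,n+'1')
a=ld('top1')['p'][170:320,230:400,::-1]; b=ld('scene1')['p'][180:310,230:400,::-1]
f=lambda x:cv2.convertScaleAbs(cv2.resize(x,(400,350),interpolation=cv2.INTER_CUBIC),alpha=1.6)
cv2.imwrite('pics/c4.png',np.hstack([f(a),f(b)]))
E
```

```text
t 2.85 tcp [ 569.5 -163.    41.4] inF [-228.5    3.6] xang 74.53 zaxis [-0.0055  0.0023 -1.    ] w -0.2
F in frame [0.26 0.62] -0.39
```

View pics/c4.png

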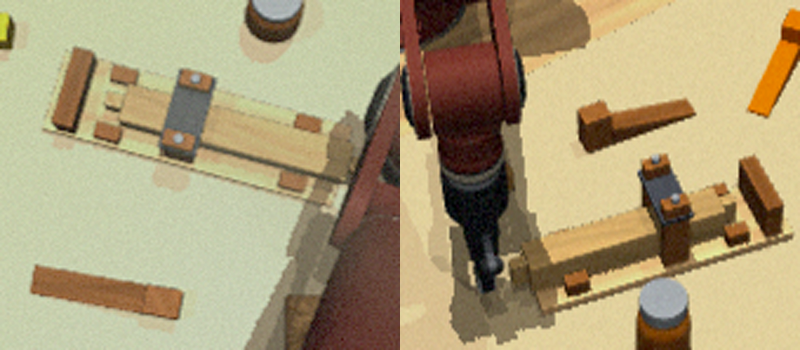

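>>> apply_moves(dr=[[0,0,0],[0,0,0],[0,0,0],[0,0,0],[0,0,0],[0,0,0],[0,0,0],[0,0,0]], dp=[[5,0,0],[5,0,0],[5,0,0],[4,0,0],[4,0,0],[4,0,0],[3,0,0],[0,0,0]], jaw=[0,0,0,0,0,0,0,0])

```text
clock: 3.95
eef_pos: [0.5797, -0.1347, 0.0444]
ee_rot: [2.498, 1.905, 0.001]
ft_force: [-0.5, -0.9, 0.2]
width: -0.0003
```

```bash
python3 - <<'E'
from plan import *
rep()
E
```

```text
t 3.95 tcp [ 579.7 -134.7   44.4] inF [-198.6    1.2] xang 74.66 zaxis [ 4.e-04  2.e-04 -1.e+00] w -0.3
F in frame [-0.98  0.28] 0.15
```

>>> apply_moves(dr=[[0,0,0],[0,0,0],[0,0,0],[0,0,0],[0,0,0]], dp=[[3,0,0],[3,0,0],[3,0,0],[2,0,0],[0,0,0]], jaw=[0,0,0,0,0])

```text
clock: 4.58
eef_pos: [0.5826, -0.124, 0.0443]
ee_rot: [-2.498, -1.905, -0.001]
ft_force: [0.4, -1.2, 0.7]
width: -0.0003
```

```bash
python3 - <<'E'
from plan import *
rep()
E
```

```text
t 4.575 tcp [ 582.6 -124.    44.3] inF [-187.5    1.3] xang 74.66 zaxis [ 3.e-04  4.e-04 -1.e+00] w -0.3
F in frame [-1.03 -0.72] 0.67
```

>>> apply_moves(dr=[[0,0,0],[0,0,0],[0,0,0]], dp=[[2,0,0],[2,0,0],[0,0,0]], jaw=[0,0,0])

```text
clock: 4.95
eef_pos: [0.5836, -0.1203, 0.0444]
ee_rot: [-2.498, -1.905, -0.0]
ft_force: [-0.0, -2.6, 1.7]
width: 0.0001
```

```bash
python3 - <<'E'
from plan import *
rep()
for n in('scene','top'): snap(n,n+'2')
a=ld('top2')['p'][170:320,230:400,::-1]; b=ld('scene2')['p'][180:310,270:440,::-1]
f=lambda x:cv2.convertScaleAbs(cv2.resize(x,(400,350),interpolation=cv2.INTER_CUBIC),alpha=1.6)
cv2.imwrite('pics/c5.png',np.hstack([f(a),f(b)]))
E
```

```text
t 4.95 tcp [ 583.6 -120.3   44.4] inF [-183.6    1.3] xang 74.66 zaxis [ 1.e-04  3.e-04 -1.e+00] w 0.1
F in frame [-2.51 -0.68] 1.69
```

View pics/c5.png

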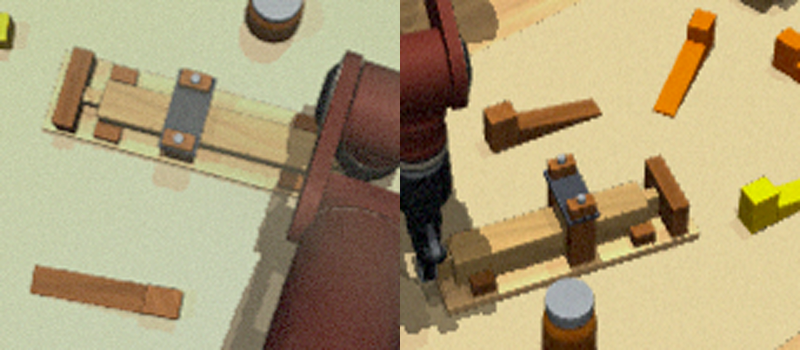

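Almost at the stop; the gap has nearly closed. I'll push until the force rises.

>>> apply_moves(dr=[[0,0,0],[0,0,0],[0,0,0]], dp=[[1.5,0,0],[1.5,0,0],[0,0,0]], jaw=[0,0,0])

```text
clock: 5.42
eef_pos: [0.5837, -0.1195, 0.0443]
ee_rot: [2.496, 1.904, -0.006]
ft_force: [-3.1, -10.0, 1.8]
width: -0.0001
```

```bash
python3 - <<'E'
from plan import *
rep()
E
```

```text
t 5.425 tcp [ 583.7 -119.5   44.3] inF [-182.9    1.4] xang 74.68 zaxis [-0.0015 -0.004  -1.    ] w -0.1
F in frame [-10.46   0.3 ] 1.79
```

>>> apply_moves(dr=[[0,0,0],[0,0,0],[0,0,0]], dp=[[1,0,0],[1,0,0],[0,0,0]], jaw=[0,0,0])

```text
clock: 5.8
eef_pos: [0.5838, -0.1194, 0.0443]
ee_rot: [2.494, 1.903, -0.01]
ft_force: [-5.7, -15.6, 1.6]
width: 0.0
```

```bash
python3 - <<'E'
from plan import *
rep()
E
```

```text
t 5.8 tcp [ 583.8 -119.4   44.3] inF [-182.8    1.3] xang 74.69 zaxis [-0.0026 -0.0075 -1.    ] w 0.0
F in frame [-16.55   1.42] 1.58
```

>>> apply_moves(dr=[[0,0,0],[0,0,0],[0,0,0],[0,0,0],[0,0,0],[0,0,0],[0,0,0]], dp=[[-8,0,0],[-14,0,0],[0,0,-50],[0,0,-55],[0,60,0],[0,60,0],[0,0,0]], jaw=[0,0,0,0,60,60,60])

```text
clock: 6.68
eef_pos: [0.6966, -0.1694, 0.1467]
ee_rot: [-2.496, -1.903, 0.001]
ft_force: [-1.0, 0.5, -0.5]
width: 0.0544
```

```bash
python3 - <<'E'
from plan import *
rep();to(W,-65,0,120)
E
```

```text
t 6.675 tcp [ 696.6 -169.4  146.7] inF [-201.2 -120.7] xang 74.65 zaxis [-0.0019  0.0015 -1.    ] w 54.4
F in frame [0.26 1.1 ] -0.48
goal [433.1  94.6 120. ] dp tool [ 184.9 -324.    27.6]
```

>>> apply_moves(dr=[[0,0,0],[0,0,0],[0,0,0],[0,0,0],[0,0,0],[0,0,0],[0,0,0],[0,0,0],[0,0,-4.1],[0,0,0]], dp=[[0,-54,0],[0,-54,0],[31,-54,0],[31,-54,0],[31,-54,0],[31,-54,0],[31,0,0],[30,0,0],[0,0,0],[0,0,0]], jaw=[70,70,70,70,70,70,70,70,70,70])

```text
clock: 7.92
eef_pos: [0.4303, 0.0958, 0.1489]
ee_rot: [-2.428, -1.993, 0.0]
ft_force: [-0.6, -0.8, -1.0]
width: 0.0699
```

```bash
python3 - <<'E'
from plan import *
rep(W);to(W,-65,0,33)
for n in('scene','top'): snap(n,n+'3')
a=ld('top3')['p'][170:320,230:400,::-1]; b=ld('scene3')['p'][180:310,270:440,::-1]
f=lambda x:cv2.convertScaleAbs(cv2.resize(x,(400,350),interpolation=cv2.INTER_CUBIC),alpha=1.6)
cv2.imwrite('pics/c6.png',np.hstack([f(a),f(b)]))
E
```

```text
t 7.925 tcp [430.3  95.8 148.9] inF [-64.4   3. ] xang 78.76 zaxis [-6.e-04  4.e-04 -1.e+00] w 69.9
F in frame [-0.9   0.45] -1.02
goal [433.1  94.6  33. ] dp tool [ -0.7   3.1 115.9]
```

View pics/c6.png

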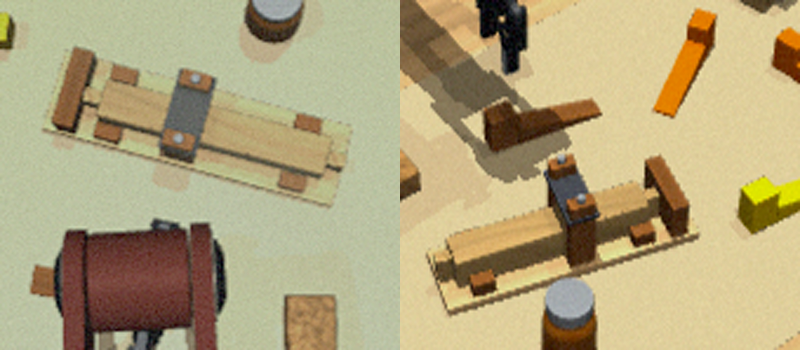

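>>> apply_moves(dr=[[0,0,0],[0,0,0],[0,0,0],[0,0,0]], dp=[[-0.5,3,40],[0,0,40],[0,0,36],[0,0,0]], jaw=[70,70,70,70])

```text
clock: 8.52
eef_pos: [0.431, 0.0939, 0.0304]
ee_rot: [-2.426, -1.988, 0.009]
ft_force: [-0.2, -0.5, 0.3]
width: 0.0703
```

```bash
python3 - <<'E'
from plan import *
rep(W)
snap('scene','scene4')
b=ld('scene4')['p'][180:310,270:440,::-1]
cv2.imwrite('pics/c7.png',cv2.convertScaleAbs(cv2.resize(b,None,fx=4,fy=4,interpolation=cv2.INTER_CUBIC),alpha=1.6))
E
```

```text
t 8.525 tcp [431.   93.9  30.4] inF [-66.1   1.9] xang 78.67 zaxis [-7.5e-03 -2.0e-04 -1.0e+00] w 70.3
F in frame [-0.54  0.06] 0.35
```

View pics/c7.png

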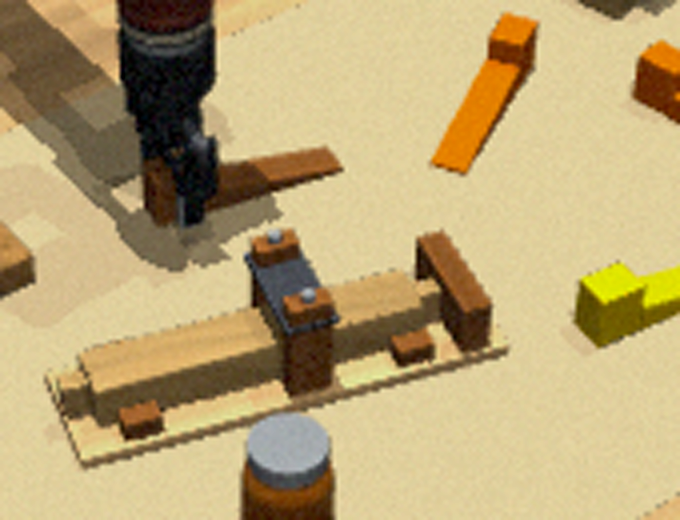

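>>> apply_moves(dr=[[0,0,0],[0,0,0],[0,0,0],[0,0,0],[0,0,0],[0,0,0]], dp=[[0,0,0],[0,0,0],[0,0,0],[0,0,0],[0,0,0],[0,0,0]], jaw=[70,25,20,20,20,20], squeeze=70)

```text
clock: 9.32
eef_pos: [0.4352, 0.0945, 0.0347]
ee_rot: [2.427, 1.992, 0.003]
ft_force: [-0.7, -0.3, 6.4]
width: 0.0311
```

```bash
python3 - <<'E'
from plan import *
rep(W)
E
```

```text
t 9.325 tcp [435.2  94.5  34.7] inF [-64.7  -2.1] xang 78.76 zaxis [ 2.1e-03  1.0e-04 -1.0e+00] w 31.1
F in frame [-0.39  0.61] 6.44
```

>>> apply_moves(dr=[[0,0,0],[0,0,0],[0,0,0],[0,0,0],[0,0,0],[0,0,0]], dp=[[0,0,-10],[0,0,-40],[0,0,-40],[0,0,-40],[0,0,0],[0,0,0]], jaw=[20,20,20,20,20,20])

```text
clock: 10.07
eef_pos: [0.4334, 0.0944, 0.1624]
ee_rot: [-2.428, -1.993, 0.002]
ft_force: [-0.7, -0.2, -2.1]
width: 0.0313
```

```bash
python3 - <<'E'
from plan import *
rep(W);to(J,-190,0,165)
snap('scene','scene5')
b=ld('scene5')['p'][160:310,270:440,::-1]
cv2.imwrite('pics/c8.png',cv2.convertScaleAbs(cv2.resize(b,None,fx=4,fy=4,interpolation=cv2.INTER_CUBIC),alpha=1.6))
E
```

```text
t 10.075 tcp [433.4  94.4 162.4] inF [-65.1  -0.3] xang 78.75 zaxis [-1.4e-03 -1.0e-04 -1.0e+00] w 31.3
F in frame [-0.36  0.66] -2.09
goal [ 583.2 -126.8  165. ] dp tool [-187.7  190.1   -2.8]
```

View pics/c8.png

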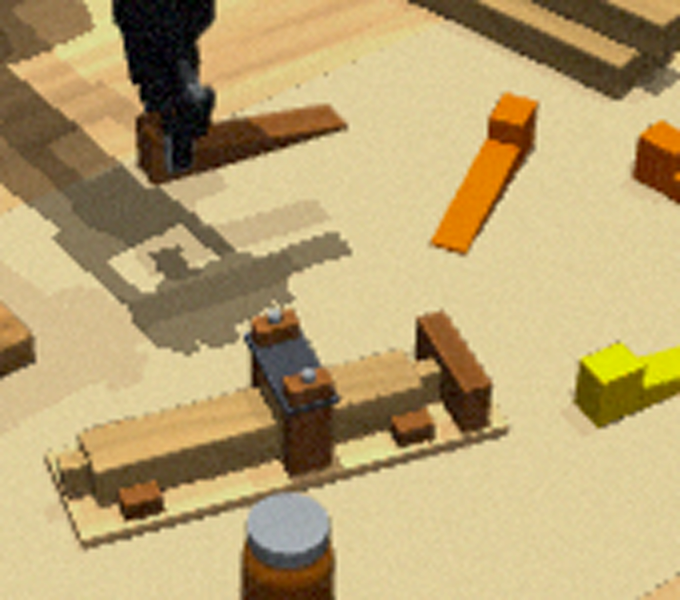

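>>> apply_moves(dr=[[0,0,0],[0,0,0],[0,0,0],[0,0,0],[0,0,0],[0,0,0],[0,0,0],[0,0,4.1],[0,0,0],[0,0,0]], dp=[[-40,0,0],[-50,0,0],[-50,0,0],[-48,20,0],[0,50,0],[0,60,0],[0,60,0],[0,0,0],[0,0,0],[0,0,0]], jaw=[20,20,20,20,20,20,20,20,20,20])

```text
clock: 11.38
eef_pos: [0.5828, -0.1266, 0.1622]
ee_rot: [-2.496, -1.905, 0.002]
ft_force: [0.4, 0.2, -0.5]
width: 0.0314
```

```bash
python3 - <<'E'
from plan import *
rep();to(J,-185,0,92)
E
```

```text
t 11.375 tcp [ 582.8 -126.6  162.2] inF [-190.     0.4] xang 74.71 zaxis [-1.9e-03  6.0e-04 -1.0e+00] w 31.4
F in frame [ 0.25 -0.33] -0.5
goal [ 584.5 -121.9   92. ] dp tool [ 5.   0.6 70.2]
```

>>> apply_moves(dr=[[0,0,0],[0,0,0],[0,0,0],[0,0,0],[0,0,0]], dp=[[5,0.5,30],[0,0,30],[0,0,10],[0,0,0],[0,0,0]], jaw=[20,20,20,20,20])

```text
clock: 12.0
eef_pos: [0.5865, -0.1226, 0.0951]
ee_rot: [2.496, 1.904, 0.002]
ft_force: [-0.5, -0.2, 0.1]
width: 0.0317
```

```bash
python3 - <<'E'
from plan import *
rep()
for n in('scene','top'): snap(n,n+'6')
a=ld('top6')['p'][170:300,240:390,::-1]; b=ld('scene6')['p'][190:310,270:410,::-1]
f=lambda x:cv2.convertScaleAbs(cv2.resize(x,(400,350),interpolation=cv2.INTER_CUBIC),alpha=1.7)
cv2.imwrite('pics/c9.png',np.hstack([f(a),f(b)]))
E
```

```text
t 12.0 tcp [ 586.5 -122.6   95.1] inF [-185.2   -2.1] xang 74.66 zaxis [ 2.6e-03 -9.0e-04 -1.0e+00] w 31.7
F in frame [-0.32  0.41] 0.07
```

View pics/c9.png

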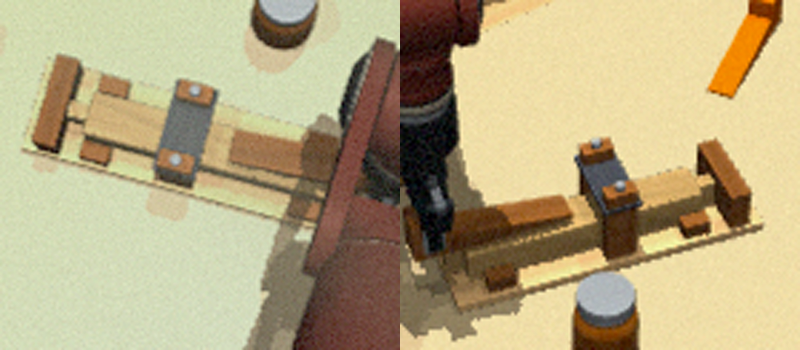

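```bash
python3 - <<'E'
from plan import *
d6=ld('top6')
u,v=240+230.5*150/400,170+148*130/350
p=onz(d6,u,v,.063)*1000;th,t=J;c,s=np.cos(th),np.sin(th);print(np.array([[c,s],[-s,c]])@(p[:2]-t)); rep()
E
```

```text
[-36.21169991   3.57139287]
t 12.1 tcp [ 586.5 -122.7   95.1] inF [-185.2   -2.2] xang 74.65 zaxis [ 2.7e-03 -9.0e-04 -1.0e+00] w 31.4
F in frame [1.04 0.21] -1.05
```

>>> apply_moves(dr=[[0,0,0],[0,0,0],[0,0,0],[0,0,0]], dp=[[0,0,4],[0,0,3],[0,0,1.5],[0,0,0]], jaw=[20,20,20,20])

```text
clock: 12.6
eef_pos: [0.5856, -0.1223, 0.0847]
ee_rot: [-2.498, -1.905, -0.0]
ft_force: [-0.2, -0.1, -1.1]
width: 0.0314
```

```bash
python3 - <<'E'
from plan import *
rep()
E
```

```text
t 12.6 tcp [ 585.6 -122.3   84.7] inF [-185.    -1.2] xang 74.65 zaxis [ 0.e+00  1.e-04 -1.e+00] w 31.4
F in frame [-0.14  0.21] -1.06
```

>>> apply_moves(dr=[[0,0,0],[0,0,0]], dp=[[0,0,0.7],[0,0,0]], jaw=[20,20])

```text
clock: 12.85
eef_pos: [0.5857, -0.1224, 0.0846]
ee_rot: [2.498, 1.905, -0.0]
ft_force: [-2.8, -0.2, 4.6]
width: 0.0315
```

>>> apply_moves(dr=[[0,0,0],[0,0,0]], dp=[[0,0,0.7],[0,0,0]], jaw=[20,20])

```text
clock: 13.1
eef_pos: [0.5857, -0.1224, 0.0846]
ee_rot: [2.498, 1.905, -0.0]
ft_force: [-4.3, -0.8, 7.7]
width: 0.031
```

>>> apply_moves(dr=[[0,0,0],[0,0,0]], dp=[[0,0,0.7],[0,0,0]], jaw=[20,20])

```text
clock: 13.35
eef_pos: [0.5858, -0.1225, 0.0845]
ee_rot: [-2.498, -1.905, 0.001]
ft_force: [-6.0, 0.8, 10.5]
width: 0.0313
```

>>> apply_moves(dr=[[0,0,0],[0,0,0],[0,0,0],[0,0,0],[0,0,0],[0,0,0],[0,0,0],[0,0,0],[0,0,0],[0,0,0]], dp=[[0,0,-1.7],[4,0,0],[8,0,0],[8,0,0],[8,0,0],[8,0,0],[8,0,0],[6,0,0],[4,0,0],[0,0,0]], jaw=[20,20,20,20,20,20,20,20,20,20])

```text
clock: 14.6
eef_pos: [0.6003, -0.0696, 0.0847]
ee_rot: [2.498, 1.905, 0.002]
ft_force: [-0.7, -2.0, 5.0]
width: 0.0316
```

```bash
python3 - <<'E'
from plan import *
rep()
E
```

```text
t 14.6 tcp [600.3 -69.6  84.7] inF [-130.3   -1.4] xang 74.67 zaxis [ 8.e-04  5.e-04 -1.e+00] w 31.6
F in frame [-2.11  0.2 ] 4.96
```

>>> apply_moves(dr=[[0,0,0],[0,0,0],[0,0,0],[0,0,0]], dp=[[3,0,0],[3,0,0],[2,0,-0.5],[0,0,0]], jaw=[20,20,20,20])

```text
clock: 15.1
eef_pos: [0.602, -0.0619, 0.0848]
ee_rot: [-2.498, -1.905, -0.001]
ft_force: [0.6, -1.2, 4.2]
width: 0.0312
```

>>> apply_moves(dr=[[0,0,0],[0,0,0],[0,0,0],[0,0,0]], dp=[[2,0,0],[2,0,0],[2,0,0],[0,0,0]], jaw=[20,20,20,20])

```text
clock: 15.6
eef_pos: [0.6035, -0.0564, 0.0847]
ee_rot: [-2.498, -1.905, -0.0]
ft_force: [-0.2, -0.9, 3.3]
width: 0.0314
```

```bash
python3 - <<'E'
from plan import *
rep()
E
```

```text
t 15.6 tcp [603.5 -56.4  84.7] inF [-116.7   -1. ] xang 74.66 zaxis [-2.e-04  6.e-04 -1.e+00] w 31.4
F in frame [-0.98 -0.03] 3.25
```

Tip about +33. Continuing in 2 mm steps, watching the y force.

>>> apply_moves(dr=[[0,0,0],[0,0,0],[0,0,0],[0,0,0]], dp=[[2,0,0],[2,0,0],[2,0,0],[0,0,0]], jaw=[20,20,20,20])

```text
clock: 16.1
eef_pos: [0.6051, -0.0505, 0.0847]
ee_rot: [-2.498, -1.905, -0.0]
ft_force: [-0.6, -1.2, 2.1]
width: 0.0309
```

>>> apply_moves(dr=[[0,0,0],[0,0,0],[0,0,0]], dp=[[2,0,0],[2,0,0],[0,0,0]], jaw=[20,20,20])

```text
clock: 16.48
eef_pos: [0.6062, -0.0467, 0.0847]
ee_rot: [-2.498, -1.905, -0.0]
ft_force: [-0.4, 0.6, 0.7]
width: 0.0314
```

>>> apply_moves(dr=[[0,0,0],[0,0,0],[0,0,0]], dp=[[2,0,0],[2,0,0],[0,0,0]], jaw=[20,20,20])

```text
clock: 16.85
eef_pos: [0.6072, -0.0428, 0.0847]
ee_rot: [-2.498, -1.905, -0.0]
ft_force: [0.7, 1.3, 1.1]
width: 0.0316
```

>>> apply_moves(dr=[[0,0,0],[0,0,0],[0,0,0]], dp=[[2,0,0],[2,0,0],[0,0,0]], jaw=[20,20,20])

```text
clock: 17.23
eef_pos: [0.6083, -0.039, 0.0848]
ee_rot: [-2.498, -1.905, -0.0]
ft_force: [-0.4, 0.5, 0.6]
width: 0.0313
```

>>> apply_moves(dr=[[0,0,0],[0,0,0],[0,0,0]], dp=[[2,0,0],[2,0,0],[0,0,0]], jaw=[20,20,20])

```text
clock: 17.6
eef_pos: [0.6093, -0.0353, 0.0848]
ee_rot: [-2.498, -1.905, 0.0]
ft_force: [-0.3, -0.7, -1.2]
width: 0.0313
```

>>> apply_moves(dr=[[0,0,0],[0,0,0],[0,0,0]], dp=[[2,0,0],[2,0,0],[0,0,0]], jaw=[20,20,20])

```text
clock: 17.98
eef_pos: [0.6104, -0.0315, 0.0848]
ee_rot: [-2.498, -1.905, 0.0]
ft_force: [-0.4, -0.2, -1.1]
width: 0.0315
```

>>> apply_moves(dr=[[0,0,0],[0,0,0],[0,0,0]], dp=[[2,0,0.5],[2,0,0],[0,0,0]], jaw=[20,20,20])

```text
clock: 18.35
eef_pos: [0.6118, -0.0277, 0.0847]
ee_rot: [2.498, 1.905, 0.001]
ft_force: [0.1, -0.9, 0.5]
width: 0.0316
```

>>> apply_moves(dr=[[0,0,0],[0,0,0],[0,0,0]], dp=[[2,0,0],[1,0,0],[0,0,0]], jaw=[20,20,20])

```text
clock: 18.73
eef_pos: [0.6126, -0.025, 0.0847]
ee_rot: [2.498, 1.905, 0.001]
ft_force: [0.4, -0.2, 3.3]
width: 0.0314
```

>>> apply_moves(dr=[[0,0,0],[0,0,0],[0,0,0]], dp=[[2,0,0],[1,0,0],[0,0,0]], jaw=[20,20,20])

```text
clock: 19.1
eef_pos: [0.6133, -0.0224, 0.0847]
ee_rot: [2.497, 1.904, -0.0]
ft_force: [-1.2, -3.9, 4.0]
width: 0.0312
```

>>> apply_moves(dr=[[0,0,0],[0,0,0],[0,0,0]], dp=[[1,0,0],[0.5,0,0],[0,0,0]], jaw=[20,20,20])

```text
clock: 19.48
eef_pos: [0.6135, -0.0216, 0.0847]
ee_rot: [2.497, 1.904, -0.002]
ft_force: [-1.2, -7.1, 4.4]
width: 0.0312
```

```bash
python3 - <<'E'
from plan import *
rep()
E
```

```text
t 19.475 tcp [613.5 -21.6  84.7] inF [-80.5  -1.5] xang 74.65 zaxis [-1.0e-04 -1.9e-03 -1.0e+00] w 31.2
F in frame [-7.13 -0.66] 4.44
```

>>> apply_moves(dr=[[0,0,0],[0,0,0],[0,0,0]], dp=[[1,0,0],[0.5,0,0],[0,0,0]], jaw=[20,20,20])

```text
clock: 19.85
eef_pos: [0.6138, -0.0207, 0.0847]
ee_rot: [2.497, 1.904, -0.003]
ft_force: [-2.4, -9.5, 4.7]
width: 0.0312
```

```bash
python3 - <<'E'
from plan import *
rep()
E
```

```text
t 19.85 tcp [613.8 -20.7  84.7] inF [-79.6  -1.5] xang 74.65 zaxis [-5.e-04 -3.e-03 -1.e+00] w 31.2
F in frame [-9.8  -0.25] 4.69
```

>>> apply_moves(dr=[[0,0,0],[0,0,0],[0,0,0]], dp=[[1,0,0],[1,0,0],[0,0,0]], jaw=[20,20,20])

```text
clock: 20.23
eef_pos: [0.6141, -0.0196, 0.0847]
ee_rot: [2.496, 1.903, -0.005]
ft_force: [-3.7, -11.8, 5.2]
width: 0.0314
```

```bash
python3 - <<'E'
from plan import *
rep()
E
```

```text
t 20.225 tcp [614.1 -19.6  84.7] inF [-78.4  -1.5] xang 74.64 zaxis [-0.0011 -0.0044 -1.    ] w 31.4
F in frame [-12.35   0.44] 5.16
```

>>> apply_moves(dr=[[0,0,0],[0,0,0],[0,0,0]], dp=[[1,0,0],[1,0,0],[0,0,0]], jaw=[20,20,20])

```text
clock: 20.6
eef_pos: [0.6145, -0.0185, 0.0847]
ee_rot: [2.496, 1.902, -0.008]
ft_force: [-4.8, -13.4, 5.2]
width: 0.0313
```

```bash
python3 - <<'E'
from plan import *
rep()
E
```

```text
t 20.6 tcp [614.5 -18.5  84.7] inF [-77.3  -1.6] xang 74.64 zaxis [-0.0017 -0.0059 -1.    ] w 31.3
F in frame [-14.13   1.05] 5.19
```

>>> apply_moves(dr=[[0,0,0],[0,0,0],[0,0,0]], dp=[[1,0,0],[0.7,0,0],[0,0,0]], jaw=[20,20,20])

```text
clock: 20.98
eef_pos: [0.6148, -0.0177, 0.0847]
ee_rot: [2.495, 1.902, -0.01]
ft_force: [-5.6, -17.2, 5.2]
width: 0.0312
```

```bash
python3 - <<'E'
from plan import *
rep()
snap('scene','scene7')
b=ld('scene7')['p'][190:310,270:410,::-1]
cv2.imwrite('pics/c10.png',cv2.convertScaleAbs(cv2.resize(b,None,fx=5,fy=5,interpolation=cv2.INTER_CUBIC),alpha=1.7))
E
```

```text
t 20.975 tcp [614.8 -17.7  84.7] inF [-76.4  -1.6] xang 74.63 zaxis [-0.0022 -0.0073 -1.    ] w 31.2
F in frame [-18.03   0.87] 5.15
```

View pics/c10.png

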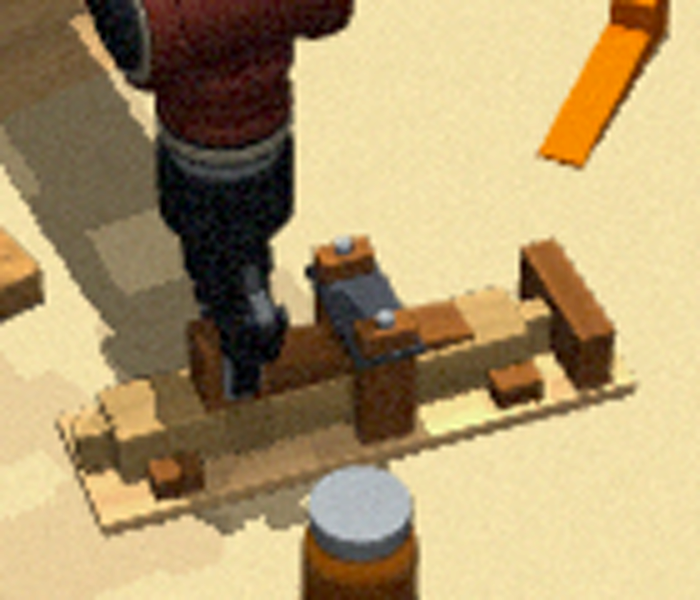

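>>> apply_moves(dr=[[0,0,0],[0,0,0],[0,0,0],[0,0,0]], dp=[[-1,0,-0.5],[-1,0,-0.5],[-1,0,0],[0,0,0]], jaw=[20,20,20,20])

```text
clock: 21.52
eef_pos: [0.6145, -0.0176, 0.0847]
ee_rot: [2.498, 1.903, -0.001]
ft_force: [0.7, -6.7, 0.2]
width: 0.0314
```

```bash
python3 - <<'E'
from plan import *
rep()
E
```

```text
t 21.525 tcp [614.5 -17.6  84.7] inF [-76.5  -1.4] xang 74.6 zaxis [ 1.0e-04 -1.6e-03 -1.0e+00] w 31.4
F in frame [-6.25 -2.41] 0.22
```

>>> apply_moves(dr=[[0,0,0],[0,0,0],[0,0,0],[0,0,0],[0,0,0],[0,0,0],[0,0,0]], dp=[[-1,0,0],[-0.7,0,0],[0,0,0],[0,0,0],[0,0,0],[0,0,0],[0,0,0]], jaw=[20,20,20,40,60,65,65])

```text
clock: 22.4
eef_pos: [0.6141, -0.018, 0.0855]
ee_rot: [-2.498, -1.905, 0.0]
ft_force: [-0.3, 0.1, 0.0]
width: 0.0654
```

```bash
python3 - <<'E'
from plan import *
rep()
E
```

```text
t 22.4 tcp [614.1 -18.   85.5] inF [-76.9  -1.1] xang 74.66 zaxis [-2.e-04  2.e-04 -1.e+00] w 65.4
F in frame [-0.01  0.34] 0.01
```

>>> apply_moves(dr=[[0,0,0],[0,0,0],[0,0,0],[0,0,0],[0,0,0],[0,0,0],[0,0,0]], dp=[[0,0,-15],[0,0,-40],[0,0,-40],[-55,0,0],[-20,0,0],[0,0,0],[0,0,0]], jaw=[65,65,65,0,0,0,0])

```text
clock: 23.28
eef_pos: [0.5943, -0.0897, 0.1801]
ee_rot: [-2.497, -1.905, -0.0]
ft_force: [0.4, 0.6, -0.3]
width: 0.0002
```

```bash
python3 - <<'E'
from plan import *
rep()
for n in('scene','top'): snap(n,n+'8')
a=ld('top8')['p'][170:300,240:390,::-1]; b=ld('scene8')['p'][190:310,270:410,::-1]
f=lambda x:cv2.convertScaleAbs(cv2.resize(x,(400,350),interpolation=cv2.INTER_CUBIC),alpha=1.7)
cv2.imwrite('pics/c11.png',np.hstack([f(a),f(b)]))
E
```

```text
t 23.275 tcp [594.3 -89.7 180.1] inF [-151.3   -0.9] xang 74.67 zaxis [-6.e-04  9.e-04 -1.e+00] w 0.2
F in frame [ 0.69 -0.27] -0.33
```

View pics/c11.png

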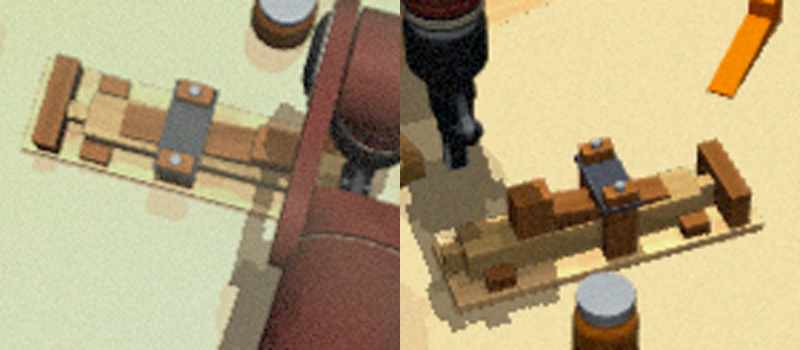

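>>> apply_moves(dr=[[0,0,0],[0,0,0],[0,0,0],[0,0,0],[0,0,0],[0,0,0],[0,0,0],[0,0,0]], dp=[[10,0,40],[10,0,40],[0,0,17],[0,0,0],[6,0,0],[6,0,0],[5,0,0],[0,0,0]], jaw=[0,0,0,0,0,0,0,0])

```text
clock: 24.38
eef_pos: [0.6045, -0.0545, 0.084]
ee_rot: [2.497, 1.905, 0.001]
ft_force: [0.3, -0.2, -0.5]
width: -0.0001
```

```bash
python3 - <<'E'
from plan import *
rep()
E
```

```text
t 24.375 tcp [604.5 -54.5  84. ] inF [-114.6   -1.4] xang 74.69 zaxis [ 9.e-04 -2.e-04 -1.e+00] w -0.1
F in frame [-0.13 -0.34] -0.49
```

>>> apply_moves(dr=[[0,0,0],[0,0,0],[0,0,0],[0,0,0]], dp=[[2,0,0],[2,0,0],[1,0,0],[0,0,0]], jaw=[0,0,0,0])

```text
clock: 24.88
eef_pos: [0.6054, -0.05, 0.0833]
ee_rot: [-2.498, -1.905, 0.0]
ft_force: [0.5, 0.1, -0.1]
width: 0.0003
```

```bash
python3 - <<'E'
from plan import *
rep()
E
```

```text
t 24.875 tcp [605.4 -50.   83.3] inF [-110.    -1.1] xang 74.66 zaxis [-1.e-04  0.e+00 -1.e+00] w 0.3
F in frame [ 0.24 -0.47] -0.06
```

>>> apply_moves(dr=[[0,0,0],[0,0,0],[0,0,0]], dp=[[1,0,0],[1,0,0],[0,0,0]], jaw=[0,0,0])

```text
clock: 25.25
eef_pos: [0.6057, -0.0492, 0.0834]
ee_rot: [2.497, 1.904, -0.003]
ft_force: [-1.5, -3.5, 0.6]
width: 0.0001
```

```bash
python3 - <<'E'
from plan import *
rep()
E
```

```text
t 25.25 tcp [605.7 -49.2  83.4] inF [-109.2   -1.2] xang 74.66 zaxis [-9.0e-04 -2.2e-03 -1.0e+00] w 0.1
F in frame [-3.76  0.55] 0.6
```

>>> apply_moves(dr=[[0,0,0],[0,0,0],[0,0,0]], dp=[[1,0,0],[1,0,0],[0,0,0]], jaw=[0,0,0])

```text
clock: 25.62
eef_pos: [0.6058, -0.0489, 0.0834]
ee_rot: [2.496, 1.903, -0.008]
ft_force: [-3.3, -10.4, 1.9]
width: 0.0
```

```bash
python3 - <<'E'
from plan import *
rep()
E
```

```text
t 25.625 tcp [605.8 -48.9  83.4] inF [-108.9   -1.2] xang 74.66 zaxis [-0.0021 -0.0055 -1.    ] w 0.0
F in frame [-10.87   0.4 ] 1.92
```

>>> apply_moves(dr=[[0,0,0],[0,0,0]], dp=[[0.7,0,0],[0,0,0]], jaw=[0,0])

```text
clock: 25.88
eef_pos: [0.6058, -0.0488, 0.0834]
ee_rot: [2.495, 1.903, -0.009]
ft_force: [-5.1, -11.7, 0.9]
width: 0.0003
```

```bash
python3 - <<'E'
from plan import *
rep()
E
```

```text
t 25.875 tcp [605.8 -48.8  83.4] inF [-108.8   -1.3] xang 74.66 zaxis [-0.0024 -0.0066 -1.    ] w 0.3
F in frame [-12.61   1.87] 0.94
```

>>> apply_moves(dr=[[0,0,0],[0,0,0],[0,0,0],[0,0,0],[0,0,0],[0,0,0],[0,0,0],[0,0,0]], dp=[[-4,0,0],[-12,0,0],[-10,0,-20],[0,0,-50],[-30,0,-50],[-50,0,0],[-50,0,0],[0,0,0]], jaw=[0,0,0,0,0,0,0,0])

```text
clock: 26.88
eef_pos: [0.5648, -0.199, 0.2054]
ee_rot: [2.501, 1.898, 0.001]
ft_force: [0.9, 0.6, 0.6]
width: 0.0002
```

```bash
python3 - <<'E'
from plan import *
rep()
for n in('scene','top'): snap(n,n+'9')
a=ld('top9')['p'][170:300,240:390,::-1]; b=ld('scene9')['p'][190:310,270:410,::-1]
f=lambda x:cv2.convertScaleAbs(cv2.resize(x,(400,350),interpolation=cv2.INTER_CUBIC),alpha=1.7)
cv2.imwrite('pics/c12.png',np.hstack([f(a),f(b)]))
E
```

```text
t 26.875 tcp [ 564.8 -199.   205.4] inF [-264.5   -1.4] xang 74.39 zaxis [ 0.0022 -0.0013 -1.    ] w 0.2
F in frame [ 0.76 -0.68] 0.59
```

View pics/c12.png

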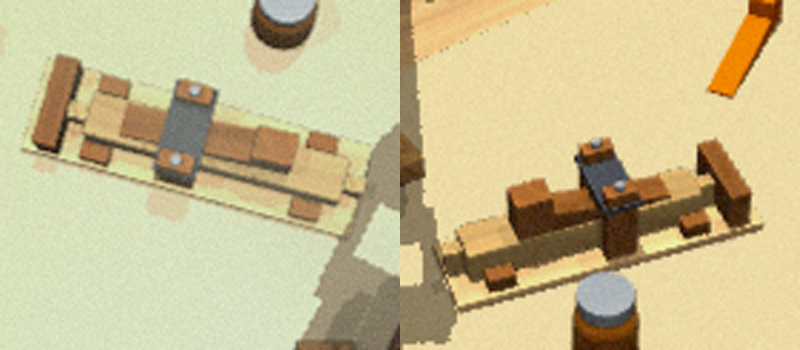

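```bash
python3 - <<'E'
from plan import *
d=ld('top9');th,t=J;c,s=np.cos(th),np.sin(th)
for n,x,y,z in [('tipU',126,103,54),('tipL',120,136,54),('blkUR',299,135,98),('blkLR',291,170,98),('railNearU',354,161,50),('railNearL',344,203,50)]:
    p=onz(d,240+x*.375,170+y*130/350,z/1000)*1000;print(n,(np.array([[c,s],[-s,c]])@(p[:2]-t)).round(1))
arm.job_done()
E
```

```text
tipU [ 73.9 -14.7]
tipL [70.8 18.1]
blkUR [-96.4 -18.1]
blkLR [-97.4  15.8]
railNearU [-154.8  -17.4]
railNearL [-155.4   24.7]
the job is handed in; nothing more can be done
```

I slid the rail against the end stop and jammed the brown wooden wedge over it, under the cross-bar. I handed the job in at about 27 s on the robot's clock, with the arm clear of everything. No verdict was reported.

- **Rail:** I pushed its near tenon until it stopped moving under about 16 N, before the wedge came near the jig. In the last top picture the far tenon still meets the stop. One check disagreed: the rail's near shoulder measured 5 mm short of where it should be with the rail against the stop (x about -155 mm, expected -150). My first rail fit had 3–4 mm residuals too, so I put this down to how well I could pick that edge. I relied on the hard stop under force and the picture.
- **Wedge fit:** Its thin end is about 72 mm past the bar's near edge, about 2 mm off the midline and nearly in line.
- **Bar force:** The bar's force was estimated, not measured directly. The final push was 18 N, which implies 11–16 N on the bar. About 6 mm of travel after first contact implies about 13.5 N, which agrees.
- **Hold:** After I let go, a 12.6 N push on the wedge's grip block did not slide it, so the bar is pressed with at least about 8 N.
- **Other things:** I never moved the tool close to the sanding block, jar or mallet. The jar looks unmoved in the last pictures. I did not measure any of the three at the end.

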